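# Dock an instrument head on its sloped stand

## Robot

A 6-joint arm with a two-finger parallel gripper is mounted at the origin on the work surface. World frame = base frame: x ahead of the robot, y to its left, z up, the work surface at z = 0. Lengths are in m, angles in degrees, forces in N, time in s.
With the tool pointing down it reaches from about 0.4 to 0.825 m from the base axis. Payload 7 kg.
Tool frame: the origin (TCP) lies midway between the tips of the shut fingers; the grasp point (between the pads) lies 19 mm behind it (r.grip_depth is the distance from the TCP to the grasp point, in m); z points along the fingers, y is the line along which they close (so a half turn about z gives the same grasp; the last joint's range is limited). The gripper opens to 88 mm and grips with 3 to 60 N. Pads are 19 mm wide; open, the fingers measure 130 mm over their backs; the gripper's body (78 mm by 193 mm) begins 47 mm behind the grasp point.
Start: joints at [-47.263, 20.546, 0.682, 0, -70.136, -16.507], TCP at [0.298, -0.605, 0.227] pointing down, gripper open.
Joint ranges: [-176.03, 176.03], [-82.01, 121.73], [-58.28, 71.71], [-173.87, 95.51], [-174.79, -0.11], [-173.66, 173.66]. Speed limits (degrees/s): [136.94, 136.94, 172.46, 180, 180, 180].

## Interface

Orientations are given as [roll, pitch, yaw] about the fixed x, y, z axes, in that order (R = Rz(yaw) Ry(pitch) Rx(roll)).
In Python, from plant import r, capture, close_job, search_frame, outline_of gives the robot as it stands.
- The arm moves only by the shell command python3 -m creep 'ROWS' [FORCE]. ROWS is JSON, a list of rows, each a list of 7 numbers: the finger opening in mm, from 0 to 87.6, then the shift along the world's x, y, z in units of 25 mm (1.0 is 25 mm), then the turn, a rotation vector about the world's x, y, z in degrees. In form: [[hand, x, y, z, ax, ay, az], ...]. A call has 1 to 8 rows; each row shifts and turns the commanded pose from where the row before left it; what a row does not reach is not made up. A row lasts 1/12 s, in which the tool goes at most 41.7 mm and 7.16 degrees, less where a joint would pass 70% of its speed; a pose out of reach is approached as far as the arm can. A call is refused whole if a number of a shift passes 1 or a number of a turn 7.16, either way. A call with a gripper value outside its range is refused whole. The fingers move at their own pace and stop on an object; FORCE is the grip in N (left out, the last holds). Time passes only in rows, so rows that do not move let the fingers close. It gives the time, the measured TCP pose, the force, the opening and the grip force at its end, in the units of the state.
- r.get_state(): the state, without advancing time (a new reading comes with each control period).
- capture(name): name is "scene" or "top" or "wrist"; returns a dict with "frame" (384x512x3 uint8, red, green, blue), "K" (3x3 intrinsics, pixels), "origin" and "rotation" of the camera in the world. Camera axes: x right, y down, z forward; pixel columns grow to the right and rows downward; lengths in m; the calibration is good to about 2 mm. A picture is of the moment at which its call begins. There is no depth.
- close_job(): hands the job in; it is judged then, once.
Trained networks look in a picture, given as the dict that the camera call returned (one of the last four; its "shot" number tells which), for a name from the list of things; names that differ only in an ending like _2 or _b are one class to them, and where a whole thing is asked for, a point or a joint stands for the part that bears it (a point fixed in the world has none). Each returns a list of dicts, best first, with "conf" (0 to 1); they miss things now and then, are a little off and sometimes report something else, mostly with a low value. They report only what shows in the picture. A call takes as long as a camera call. They do not tell look-alikes from the thing itself.
- search_frame(picture, target): "bbox" ([left, top, right, bottom] in pixels, round what is visible of it).
- outline_of(picture, target): "region" (384x512 bool, what is visible of it) and "bbox" ([left, top, right, bottom] in pixels, round what is visible of it).
The state is a dict: "time_s": time; "joints": joint angles; "qd": joint speeds; "joint_torque": joint torques, N m; "tcp_pos": TCP position; "eef_rot": TCP orientation; "contact_force": force on the tool from outside, world axes, zero at the start; "moment": the same for the moment, N m; "gripper_width": finger opening in m; "gripper_force": force on a finger pad.
Only numpy, scipy, OpenCV 4.12 (cv2) and the standard library are available. Lean on these libraries where they do the work, as an engineer would, in place of code of your own. Each camera call takes 0.05 s, during which the arm holds its last target. There are 200 camera calls.

## Task

Put the repaired instrument head back on its sloped docking stand: with the screen facing down the slope, feel for the two dowel pins and ease the head over them until it sits fully home, flat on the plate, then let go. Keep hold of it until it is home, never force or jam it (the castings and screen are delicate), and leave the tools and the grey connector on the bench where they lie.

Things in the scene. Friction and masses are not known exactly. Their poses are not given: they have to be found in the camera images.
- head: Instrument head: closed aluminium casting, 0.45 to 0.8 kg, standing upright. Body 96 mm (x) by 76 (y) by 46 high; on top, centred, a solid carrying rib 72 mm (x) by 30 (y), from 46 to 82 mm above the underside. Dark screen on the -x face. Two blind holes in the underside, 10 mm wide, 16 deep, at x = -28 and +28 mm, y = 0. Origin: centre of the underside; z up through the rib.
- head_screen (a point): Centre of the screen face: 48 mm along -x of the head, 26 mm above its underside.
- stand: Docking stand, bolted down: aluminium base plate 170 x 150 x 12 mm with a saddle sloping 30 degrees, low side to the stand's -x (to the robot). On it a dark steel slide plate, 116 mm along the slope, 96 across, 10 thick, with two dowel pins normal to it, 8 mm thick, 12 tall, noses tapering over 3 mm to 4.4 mm, 28 mm up- and down-slope of its middle. Origin: centre of the underside; z up.
- stand_seat (a point): Middle of the seat on the slide plate's top face, 87 mm above the bench, fixed to the stand. x up the slope, y level across it, z along the pins. The slide (pins included) was left anywhere from -12 to +12 mm along y, not reported: look or feel for it; it is stiff (18 N to shift). Docked, the head has these axes, its origin on this plane at x = 0, y = the slide's offset.
- screwdriver: Screwdriver with a red handle, lying along its x on the bench; a bystander. Origin: about its middle.
- wrench: Steel wrench, 200 mm long, lying along its x on the bench; a bystander. Origin: about its middle.
- connector: Grey connector housing, 55 x 45 x 34 mm, with a steel socket on its +x end; a bystander. Origin: centre of its underside.
There are look-alikes about, which are no part of the job. What is shaped like the stand but pink or purple is not meant.

How it is judged:
By the outcome, as a careful person would: the job done as asked, in the order asked, and still so for the second after the job is handed in, with the robot touching nothing.
It also fails if it takes over 58 s, if anything falls off the work surface, if the arm or the gripper's body presses on something with over 40 N, if the wrist force passes 120 N, or if a joint passes its speed limit or range.

## Working session

There is one attempt and no reset: what is moved stays moved. The work goes in short steps, Python scripts to look and compute and a shell command to move; the robot and the scene stay as the last step left them, time stands still between calls to the robot, and variables do not carry over. Pictures are saved under pics/ and viewed, at most 10 in all, crops included, and the job is handed in when it is done.

```bash
ls; mkdir -p pics; python3 - <<'E'
from plant import r,capture,search_frame
import cv2,numpy as np
ims=[]
for n in("scene","top"):
    p=capture(n);im=p["frame"][:,:,::-1].copy()
    print(n,p["K"].tolist(),p["origin"],p["rotation"].tolist() if hasattr(p["rotation"],'tolist') else p["rotation"])
    for t in("head","stand","head_screen","connector","wrench","screwdriver"):
        for d in search_frame(p,t): print(n,t,d["conf"],np.round(d["bbox"],1))
    cv2.imwrite(f"pics/{n}.png",im)
print(r.get_state())
E
```

```text
pics
scene [[346.6561007326739, 0.0, 260.1428909684769], [0.0, 346.6561007326739, 190.0895547891869], [0.0, 0.0, 1.0]] [ 1.14491234 -0.09656606  0.54312125] [-126.64909175634216, 0.1225671982614692, 76.7035619718469]
scene head 0.78 [288.1 185.3 337.9 238. ]
scene stand 0.96 [351.  239.4 470.1 335.4]
scene stand 0.9 [ 89.7 210.7 178.2 292. ]
scene stand 0.76 [253.3 141.4 322.5 190.5]
scene stand 0.73 [124.3 149.7 187.3 207.6]
scene head_screen 0.76 [291.4 186.  337.7 242.7]
scene head_screen 0.69 [ 92.7 211.3 176.8 291.6]
scene connector 0.69 [211.3 167.4 238.8 194.5]
scene wrench 0.7 [214.7 290.6 331.8 332.6]
scene wrench 0.45 [ 92.3 213.8 177.8 291.6]
scene screwdriver 0.7 [289.7 187.3 337.1 238.9]
scene screwdriver 0.61 [237.4 189.4 251.6 248.3]
top [[446.44474855800735, 0.0, 247.5364191740117], [0.0, 446.44474855800735, 191.330057072489], [0.0, 0.0, 1.0]] [0.36576117 0.03492509 1.05574797] [-167.62096456981553, -0.3000289813956704, -86.17766620249598]
top head 0.6 [185.2 169.8 218.  215.8]
top stand 0.94 [305.9 260.6 377.9 351.3]
top stand 0.76 [132.2  69.6 191.7 141.4]
top stand
[... 290 characters left out ...]
.3 253.8]
{'time_s': 0.7, 'joints': array([-4.72612571e+01,  2.05444866e+01,  6.82823300e-01,  1.45000587e-03,
       -7.01332133e+01, -1.65075199e+01]), 'qd': array([ 0.01492952,  0.07323432, -0.03586754, -0.09237194,  0.03632211,
        0.02699694]), 'joint_torque': array([ 5.29957942e-04, -5.82161021e+01,  2.93252116e+01,  7.00128838e+00,
        1.25401138e-02,  2.31415629e-05]), 'tcp_pos': array([ 0.29833814, -0.6054981 ,  0.22659355]), 'eef_rot': array([-1.79994700e+02,  1.48224032e-04, -1.53768284e+02]), 'contact_force': array([ 0.32936256,  0.37456223, -0.32726023]), 'moment': array([-0.00560803, -0.01182836,  0.01858697]), 'gripper_force': 0.0, 'gripper_width': 0.08738424749430987}
```

View pics/scene.png

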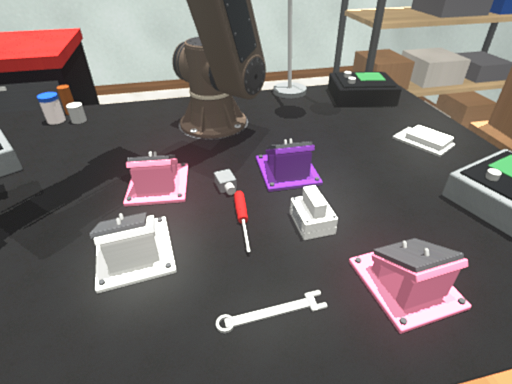

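View pics/top.png

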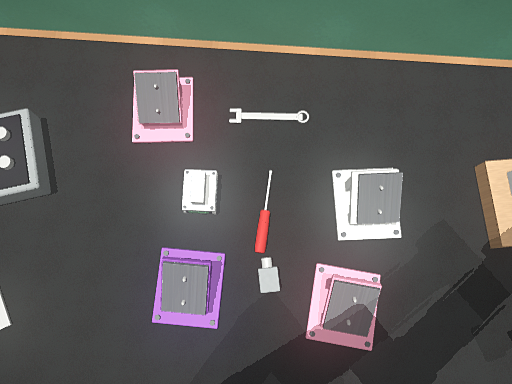

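```bash
cat > h.py <<'E'
import numpy as np,cv2
from scipy.spatial.transform import Rotation as R
from plant import r,capture,outline_of,search_frame
def proj(p,X):
    M=p["rotation"]; M=np.array(M)
    if M.size==3: M=R.from_euler('xyz',M,degrees=True).as_matrix()
    c=(np.atleast_2d(X)-p["origin"])@M
    return c[:,:2]/c[:,2:]*[p["K"][0][0],p["K"][1][1]]+[p["K"][0][2],p["K"][1][2]]
def box(x0,x1,y0,y1,z0,z1): return np.array([[x,y,z] for x in(x0,x1) for y in(y0,y1) for z in(z0,z1)])
def sil(p,parts,T,S=4):
    m=np.zeros((384*S,512*S),np.uint8)
    for P in parts:
        q=proj(p,P@T[0].T+T[1]); h=cv2.convexHull(((q+.5)*S).astype(np.float32))
        cv2.fillConvexPoly(m,np.round(h).astype(np.int32),255)
    return cv2.resize(m,(512,384),interpolation=cv2.INTER_AREA)/255.
def pose(x,y,yaw,z=0): return R.from_euler('z',yaw,degrees=True).as_matrix(),np.array([x,y,z])
def unproj(p,uv,z):
    M=R.from_euler('xyz',p["rotation"],degrees=True).as_matrix(); K=np.array(p["K"])
    d=M@np.linalg.inv(K)@[uv[0],uv[1],1]; o=np.array(p["origin"]); return o+d*(z-o[2])/d[2]
HEAD=[box(-.048,.048,-.038,.038,0,.046),box(-.036,.036,-.015,.015,.046,.082)]
BASE=[box(-.085,.085,-.075,.075,0,.012)]
E
python3 - <<'E'
from h import *
from scipy.optimize import minimize
ps=[capture("top"),capture("scene")]
masks=[]
for p in ps:
    d=[o for o in outline_of(p,"head")]
    for o in d: print(p["shot"],o["conf"],o["bbox"],o["region"].sum())
    masks.append(d[0]["region"].astype(float))
def cost(v,w=(1,1)):
    return sum(a*np.abs(sil(p,HEAD,pose(v[0]/1e3,v[1]/1e3,v[2]))-m).sum() for a,p,m in zip(w,ps,masks))
g=unproj(ps[0],[200,191],.05);print(g)
for w in((1,1),(1,0),(0,1)):
    best=min((minimize(cost,[g[0]*1e3,g[1]*1e3,y0],args=(w,),method='Nelder-Mead',options=dict(initial_simplex=np.array([g[0]*1e3,g[1]*1e3,y0])+np.array([[0,0,0],[12,0,0],[0,12,0],[0,0,8]]))) for y0 in(-15,0,15)),key=lambda s:s.fun)
    print(w,best.x,best.fun,[m.sum() for m in masks])
    if w==(1,1): b=best.x
t,s=[p["frame"][:,:,::-1] for p in ps]
f=lambda im,x,y,w,h,k:cv2.resize(im[y:y+h,x:x+w],None,fx=k,fy=k,interpolation=cv2.INTER_CUBIC)
A=np.hstack([f(t,325,160,85,85,4),f(t,165,160,85,85,4)])
B=np.hstack([f(s,85,205,100,85,4)[:, :340],f(s,275,175,85,85,4)])
cv2.imwrite("pics/crop.png",cv2.resize(np.vstack([A,B]),(600,600)))
E
```

```text
3 0.96 [187.0, 168.4, 215.7, 213.6] 1472
4 0.69 [290.5, 185.3, 337.7, 240.9] 1805
[0.57971212 0.15378241 0.05      ]
(1, 1) [585.2839652  157.49912696   1.95137138] 154.66666666666669 [np.float64(1472.0), np.float64(1805.0)]
(1, 0) [583.46836852 157.72475496   1.29597275] 54.08627450980393 [np.float64(1472.0), np.float64(1805.0)]
(0, 1) [587.46657628 157.24464661   1.62404765] 60.82352941176471 [np.float64(1472.0), np.float64(1805.0)]
```

View pics/crop.png

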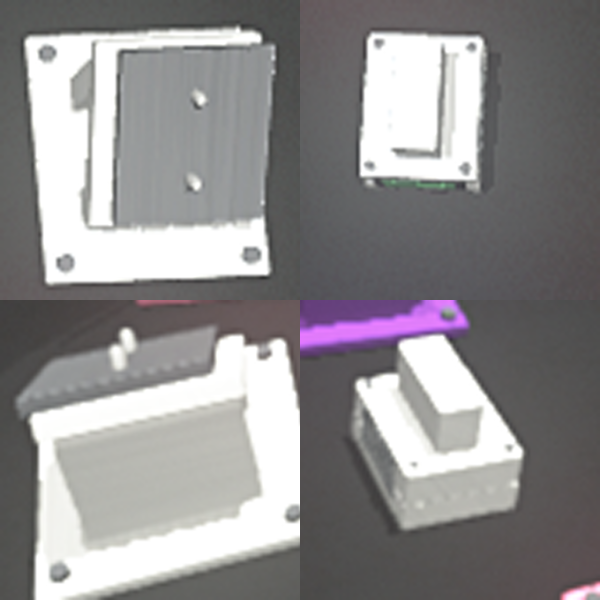

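The crop shows the grey stand (pins near top px (381,188) and (380,212), the slide shifted to image right = -y) and the head with its green screen strip at the bottom (-x side). Now fitting the stand.

```bash
cat >> h.py <<'E'
from scipy.optimize import least_squares
C30,S30=np.cos(np.pi/6),.5
def seatT(v): # x,y,yaw(deg),x0,off (mm): seat frame with slide offset
    Rz,t=pose(v[0]/1e3,v[1]/1e3,v[2]); Rs=Rz@R.from_euler('y',-30,degrees=True).as_matrix()
    return Rs, t+Rz@[v[3]/1e3,0,.087]+Rs@[0,v[4]/1e3,0]
E
python3 - <<'E'
from h import *
t,s=capture("top"),capture("scene")
c=lambda L,x,y:(np.array(L,float)+.5)/(600/680)/4-.5+[x,y]
ct=c([[28,38],[47,283],[270,273]],325,160); pt=c([[198,98],[194,183]],325,160)
pt_s=c([[126,335-300],[117,350-300]],85,205)
cb=np.array([[85,75,12],[-85,75,12],[-85,-75,12]])/1e3
tips=np.array([[28,0,11],[-28,0,11]])/1e3
bs=c([[58,572-300],[264,351-300]],85,205) # bolts in scene
print(pt,pt_s)
def res(v,full=False):
    T=pose(v[0]/1e3,v[1]/1e3,v[2]); Rs,o=seatT(v)
    a=proj(t,cb@T[0].T+T[1])-ct; b=proj(t,tips@Rs.T+o)-pt; e=proj(s,tips@Rs.T+o)-pt_s
    return np.concatenate([a.ravel(),b.ravel(),e.ravel()])
q=least_squares(res,[600,-240,0,0,0]);print(q.x,np.round(q.fun,1));Rs,o=seatT(q.x);print(o)
st=r.get_state();w=capture("wrist");print(w["origin"],w["rotation"],w["K"])
Rt=R.from_euler('xyz',st["eef_rot"],degrees=True)
print("cam in tool",Rt.inv().apply(w["origin"]-st["tcp_pos"]),(Rt.inv()*R.from_euler('xyz',w["rotation"],degrees=True)).as_matrix().round(3))
E
```

```text
[[380.74166667 187.40833333]
 [379.60833333 211.49166667]] [[120.34166667 214.55833333]
 [117.79166667 218.80833333]]
[ 585.62897316 -239.08859504    6.98635307   -2.71392106   -8.09670569] [-1.2 -0.3  0.4  0.4  0.8 -0.2  0.2 -0.5  0.2 -0.4 -2.3  3.5  2.7 -5.1]
[ 0.58392003 -0.24745529  0.087     ]
[ 0.22987436 -0.63881294  0.38546673] [ 1.63618638e+02 -1.00729588e-02  1.16252217e+02] [[288.67536875   0.         255.89402798]
 [  0.         288.67536875 192.67594191]
 [  0.           0.           1.        ]]
cam in tool [ 0.0760913   0.00036013 -0.15890277] [[ 0.    -0.959 -0.282]
 [ 1.     0.     0.   ]
 [-0.    -0.282  0.959]]
```

```bash
python3 - <<'E'
from h import *
t,s=capture("top"),capture("scene")
c=lambda L,x,y:(np.array(L,float)+.5)/(600/680)/4-.5+[x,y]
ct=c([[28,38],[47,283],[270,273]],325,160); pt=c([[198,98],[194,183]],325,160)
pt_s=c([[117,350-300],[126,335-300]],85,205)
cb=np.array([[85,75,12],[-85,75,12],[-85,-75,12]])/1e3
tips=np.array([[28,0,11],[-28,0,11]])/1e3
def res(v,full=False):
    T=pose(v[0]/1e3,v[1]/1e3,v[2]); Rs,o=seatT(v)
    return np.concatenate([(proj(t,cb@T[0].T+T[1])-ct).ravel(),(proj(t,tips@Rs.T+o)-pt).ravel(),(proj(s,tips@Rs.T+o)-pt_s).ravel()])
q=least_squares(res,[600,-240,0,0,0]);print(q.x,np.round(q.fun,1));Rs,o=seatT(q.x);print(o)
E
```

```text
[ 585.34768461 -239.54504335    6.17429562   -2.0635904    -7.91592301] [-0.5 -0.6 -0.   0.1  0.5  0.4  0.4 -0.6  0.1 -0.5 -0.1 -0.6  0.3 -0.8]
[ 0.58414745 -0.24763699  0.087     ]
```

```bash
python3 -m creep '[[87,0.73,0.95,0.06,0,0,-1.65],[87,0.73,0.95,0.06,0,0,-1.65],[87,0.73,0.95,0.06,0,0,-1.65],[87,0.73,0.95,0.06,0,0,-1.65],[87,0.73,0.95,0.06,0,0,-1.65],[87,0.73,0.95,0.06,0,0,-1.65],[87,0.73,0.95,0.06,0,0,-1.65],[87,0.73,0.95,0.06,0,0,-1.65]]'
python3 -m creep '[[87,0.73,0.95,0.06,0,0,-1.65],[87,0.73,0.95,0.06,0,0,-1.65],[87,0.73,0.95,0.06,0,0,-1.65],[87,0.73,0.95,0.06,0,0,-1.65],[87,0.73,0.95,0.06,0,0,-1.65],[87,0.73,0.95,0.06,0,0,-1.65],[87,0.73,0.95,0.06,0,0,-1.65],[87,0,0,0,0,0,0]]'
python3 - <<'E'
from h import *
st=r.get_state();print(st["time_s"],st["tcp_pos"],st["eef_rot"])
w=capture("wrist");np.save("w1.npy",w,allow_pickle=True)
cv2.imwrite("pics/w1.png",w["frame"][:,:,::-1])
Rs,o=seatT([585.3,-239.5,6.17,-2.1,-7.9])
print(proj(w,np.array([[.028,0,.011],[-.028,0,.011],[.028,0,0],[-.028,0,0]])@Rs.T+o))
E
```

```text
time_s: 1.82
tcp_pos: [0.4451, -0.4142, 0.2389]
eef_rot: [-180.0, 0.0, -167.0]
contact_force: [-0.3, 0.3, 0.7]
gripper_width: 0.0872
gripper_force: 0.0
time_s: 2.48
tcp_pos: [0.5749, -0.2459, 0.2492]
eef_rot: [180.0, 0.1, -178.4]
contact_force: [-1.4, -0.8, 1.5]
gripper_width: 0.0869
gripper_force: 0.0
2.4833 [ 0.57490999 -0.24587114  0.24916219] [ 1.79992285e+02  6.91475433e-02 -1.78443960e+02]
[[255.02727863 207.15748806]
 [251.64054695 158.78615528]
 [255.44391536 208.9538778 ]
 [252.14787992 162.03948662]]
```

View pics/w1.png

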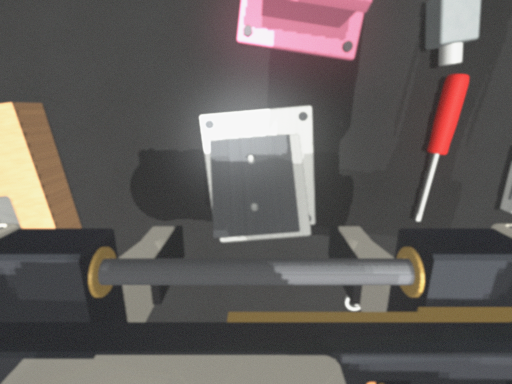

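```bash
python3 - <<'E'
from h import *
w=np.load("w1.npy",allow_pickle=True).item();t,s=capture("top"),capture("scene")
g=w["frame"].mean(2)
pw=[]
for u,v in((254,207),(250,158)):
    P=g[v-5:v+6,u-5:u+6];W=np.clip(P-np.median(P)-15,0,None);yy,xx=np.mgrid[v-5:v+6,u-5:u+6];pw.append([(W*xx).sum()/W.sum(),(W*yy).sum()/W.sum()])
pw=np.array(pw);print(pw)
c=lambda L,x,y:(np.array(L,float)+.5)/(600/680)/4-.5+[x,y]
ct=c([[28,38],[47,283],[270,273]],325,160); pt=c([[198,98],[194,183]],325,160)
ps=c([[117,350-300],[126,335-300]],85,205)
cb=np.array([[85,75,12],[-85,75,12],[-85,-75,12]])/1e3
cw=np.array([[201,116],[312,107]])
tips=np.array([[28,0,9],[-28,0,9]])/1e3
def res(v,k=(1,1,1)):
    T=pose(v[0]/1e3,v[1]/1e3,v[2]); Rs,o=seatT(v);X=tips@Rs.T+o
    return np.concatenate([k[0]*(proj(t,cb@T[0].T+T[1])-ct).ravel(),k[0]*(proj(t,X)-pt).ravel(),k[1]*(proj(s,X)-ps).ravel(),k[2]*(proj(w,X)-pw).ravel(),k[2]*(proj(w,cb[[2,1]]@T[0].T+T[1])-cw).ravel()])
for k in((1,1,1),(1,1,.01),(.01,.01,1)):
    q=least_squares(res,[585,-240,6,0,-8],args=(k,));print(q.x.round(2),np.round(q.fun,1),seatT(q.x)[1])
E
```

```text
[[253.82480233 206.4028298 ]
 [250.21841066 157.8094768 ]]
[ 587.31 -238.4     6.12   -5.83   -9.81] [-1.  -1.4 -0.5 -0.8  0.  -0.4  0.7 -0.1  0.3 -0.1 -0.4 -0.  -0.  -0.3
  0.2 -0.2  0.5  0.3 -1.6 -0.5  0.7 -0.8] [ 0.58256458 -0.2487746   0.087     ]
[ 585.35 -239.54    6.17   -3.6    -8.23] [-0.5 -0.6 -0.   0.1  0.5  0.4  0.4 -0.2  0.  -0.1 -0.  -0.1  0.3 -0.3
  0.  -0.   0.   0.  -0.  -0.  -0.  -0. ] [ 0.58265861 -0.24811124  0.087     ]
[ 588.17 -237.83    6.09   -6.78  -10.69] [-0.  -0.  -0.  -0.  -0.  -0.   0.  -0.   0.  -0.  -0.   0.  -0.  -0.
 -0.2 -0.2  0.2  0.2 -1.1  0.2  1.1 -0.1] [ 0.58255912 -0.24918312  0.087     ]
```

```bash
python3 -m creep '[[87,0,1,0,0,0,0],[87,0,1,0,0,0,0],[87,0,1,0,0,0,0],[87,0,1,0,0,0,0],[87,0,1,0,0,0,0],[87,0,1,0,0,0,0],[87,0,1,0,0,0,0],[87,0,1,0,0,0,0]]' >/dev/null
python3 -m creep '[[87,0,1,0,0,0,0],[87,0,1,0,0,0,0],[87,0,1,0,0,0,0],[87,0,1,0,0,0,0],[87,0,1,0,0,0,0],[87,0,1,0,0,0,0],[87,0,1,0,0,0,0],[87,0,1,0,0,0,0]]'>/dev/null
python3 -m creep '[[87,0,0,0,0,0,0],[87,0,0,0,0,0,0]]'
python3 - <<'E'
from h import *
from scipy.optimize import minimize
w=capture("wrist");cv2.imwrite("pics/w2.png",w["frame"][:,:,::-1])
d=outline_of(w,"head");print([(o["conf"],o["bbox"],o["region"].sum()) for o in d])
t,s=capture("top"),capture("scene")
np.save("w2.npy",w,allow_pickle=True)
ps=[w];masks=[d[0]["region"].astype(float)]
def cost(v): return sum(np.abs(sil(p,HEAD,pose(v[0]/1e3,v[1]/1e3,v[2]))-m).sum() for p,m in zip(ps,masks))
g=np.array([585,157.5,1.6]);b=minimize(cost,g,method='Nelder-Mead',options=dict(initial_simplex=g+np.array([[0,0,0],[8,0,0],[0,8,0],[0,0,5]])))
print(b.x,b.fun)
im=w["frame"][:,:,::-1].copy()
for P in HEAD:
    T=pose(b.x[0]/1e3,b.x[1]/1e3,b.x[2])
    for q in proj(w,P@T[0].T+T[1]): cv2.circle(im,tuple(int(round(a)) for a in q),1,(0,0,255),-1)
cv2.imwrite("pics/w2f.png",cv2.resize(im[90:250,170:350],None,fx=3.3,fy=3.3,interpolation=cv2.INTER_CUBIC))
E
```

```text
time_s: 4.13
tcp_pos: [0.572, 0.1508, 0.249]
eef_rot: [-180.0, -0.0, -178.5]
contact_force: [0.1, -0.6, 1.1]
gripper_width: 0.087
gripper_force: 0.0
[(0.69, [231.0, 139.2, 290.6, 217.7], np.int64(4548))]
[583.69540878 156.7684922    1.79228299] 110.14901960784314
```

View pics/w2f.png

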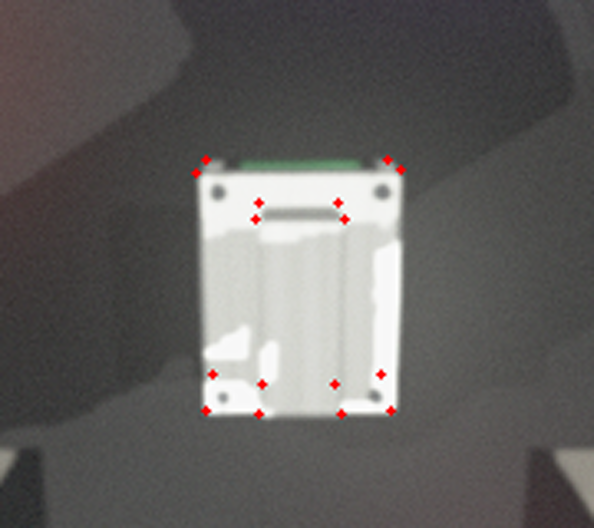

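The fit matches the head: screen (green) at top of the image = -x side, body corners at crop (197,172)–(398,412). Descending to the rib.

```bash
python3 -m creep '[[87,0.1,0.05,-1,0,0,0],[87,0.1,0.05,-1,0,0,0],[87,0.1,0.05,-1,0,0,0],[87,0.1,0.05,-1,0,0,0],[87,0.08,0.05,-1,0,0,0],[87,0,0,-1,0,0,0],[87,0,0,-1,0,0,0],[87,0,0,-0.5,0,0,0]]'>/dev/null
python3 -m creep '[[87,0,0,-0.45,0,0,0],[87,0,0,0,0,0,0],[87,0,0,0,0,0,0]]'
```

```text
time_s: 5.25
tcp_pos: [0.5842, 0.1565, 0.0504]
eef_rot: [-180.0, -0.0, -178.5]
contact_force: [0.8, 0.5, 0.2]
gripper_width: 0.0871
gripper_force: 0.0
```

```bash
python3 -m creep '[[50,0,0,0,0,0,0],[40,0,0,0,0,0,0],[34,0,0,0,0,0,0],[34,0,0,0,0,0,0],[20,0,0,0,0,0,0],[20,0,0,0,0,0,0],[20,0,0,0,0,0,0],[20,0,0,0,0,0,0]]' 40
python3 -m creep '[[20,0,0,0,0,0,0],[20,0,0,0,0,0,0],[20,0,0,0.1,0,0,0],[20,0,0,0.3,0,0,0],[20,0,0,0.6,0,0,0],[20,0,0,0.5,0,0,0],[20,0,0,0,0,0,0],[20,0,0,0,0,0,0]]'
```

```text
time_s: 5.92
tcp_pos: [0.584, 0.157, 0.0504]
eef_rot: [180.0, 0.0, -178.5]
contact_force: [0.2, -0.9, -0.7]
gripper_width: 0.0387
gripper_force: 0.0
time_s: 6.58
tcp_pos: [0.584, 0.1572, 0.0881]
eef_rot: [180.0, 0.0, -178.5]
contact_force: [-0.8, -0.1, -6.9]
gripper_width: 0.03
gripper_force: 40.0
```

```bash
python3 -m creep '[[20,0,0,0.6,0,0,0],[20,0,0,0.9,0,0,0],[20,0,0,1,0,0,0],[20,0,0,1,0,0,0],[20,0,0,1,0,0,0],[20,0,0,1,0,0,0],[20,0,0,0.5,0,0,0],[20,0,0,0,0,0,0]]' >/dev/null
python3 -m creep '[[20,0,0,0,0,0,0],[20,0,0,0,0,0,0]]'
python3 - <<'E'
from h import *
from scipy.optimize import minimize
st=r.get_state();R0=R.from_euler('xyz',st["eef_rot"],degrees=True).as_matrix()@np.diag([-1,1,-1.])
ps=[capture(n) for n in("wrist","top","scene")];masks=[]
for p in ps:
    d=outline_of(p,"head");print([(o["conf"],np.round(o["bbox"]),o["region"].sum()) for o in d]);masks.append(d[0]["region"].astype(float) if d else None)
cv2.imwrite("pics/w3.png",ps[0]["frame"][:,:,::-1])
np.save("w3.npy",ps[0],allow_pickle=True)
def T(v): # dx, dz mm, pitch deg : head origin in tool-aligned head axes
    Rh=R0@R.from_euler('y',v[2],degrees=True).as_matrix()
    return Rh, st["tcp_pos"]+R0@np.array([v[0],v[3],v[1]])/1e3
for w in((1,0,0),(0,1,0),(0,0,1),(1,1,1)):
    try:
        cost=lambda v:sum(a*np.abs(sil(p,HEAD,T(v))-m).sum() for a,p,m in zip(w,ps,masks) if a)
        g=np.array([0,-50,0,0.]);b=minimize(cost,g,method='Nelder-Mead',options=dict(initial_simplex=g+np.vstack([np.zeros(4),np.diag([4,4,3,3.])])));print(w,b.x.round(2),b.fun)
    except Exception as e: print(w,e)
im=ps[0]["frame"][:,:,::-1].copy();TT=T([0,-50,0,0])
for P in HEAD:
    for q in proj(ps[0],P@TT[0].T+TT[1]): cv2.circle(im,tuple(int(round(a)) for a in q),1,(0,0,255),-1)
cv2.imwrite("pics/w3f.png",cv2.resize(im[110:330,130:380],None,fx=2.7,fy=2.7,interpolation=cv2.INTER_CUBIC))
E
```

```text
time_s: 7.42
tcp_pos: [0.5828, 0.1566, 0.2354]
eef_rot: [-179.9, -0.2, -178.5]
contact_force: [-1.1, 0.3, -6.8]
gripper_width: 0.0295
gripper_force: 40.0
[(0.55, array([188., 149., 319., 312.]), np.int64(13351))]
[(0.77, array([170., 166., 213., 201.]), np.int64(898)), (0.19, array([256., 173., 271., 253.]), np.int64(476))]
[(0.72, array([293., 109., 352., 170.]), np.int64(2137))]
(1, 0, 0) [-45.45 -60.66  83.84   2.93] 3656.0313725490196
(0, 1, 0) [ 157.45 -860.1   -11.03  142.59] 443.96862745098036
(0, 0, 1) [  0.56 -52.93  -1.12   1.03] 324.1372549019608
(1, 1, 1) [  1.32 -61.84  -2.53   1.33] 7899.309803921569
```

View pics/w3f.png

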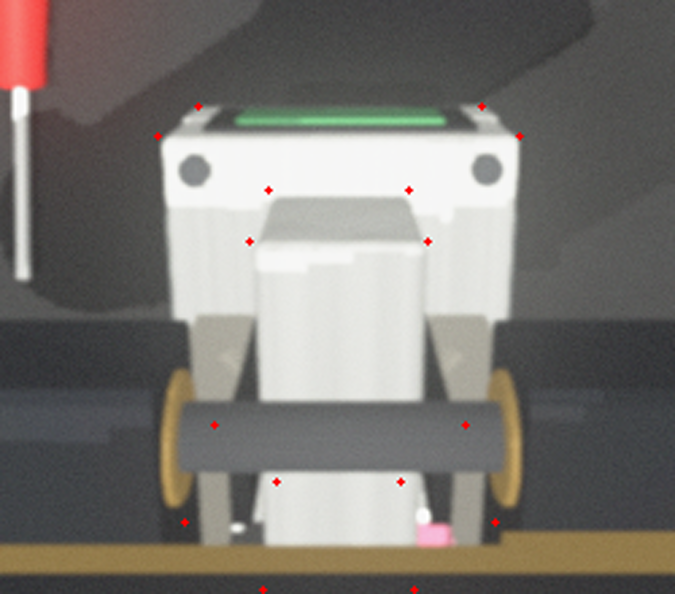

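Wrist view: head held squarely, screen facing -x, model corners (body top edge crop y≈135) match TCP 50 mm above the underside, dx≈0. Transiting and tilting.

```bash
python3 -m creep '[[20,-0.15,-0.3,0,0,0,2.3],[20,-0.15,-0.7,0,0,0,2.3],[20,-0.16,-0.95,-0.06,0.188,-1.755,0],[20,-0.16,-0.95,-0.06,0.188,-1.755,0],[20,-0.16,-0.95,-0.06,0.188,-1.755,0],[20,-0.16,-0.95,-0.06,0.188,-1.755,0],[20,-0.16,-0.95,-0.06,0.188,-1.755,0],[20,-0.16,-0.95,-0.06,0.188,-1.755,0]]' 
python3 -m creep '[[20,-0.16,-0.95,-0.06,0.188,-1.755,0],[20,-0.16,-0.95,-0.06,0.188,-1.755,0],[20,-0.16,-0.95,-0.06,0.188,-1.755,0],[20,-0.16,-0.95,-0.06,0.188,-1.755,0],[20,-0.16,-0.95,-0.06,0.188,-1.755,0],[20,-0.16,-0.95,-0.06,0.188,-1.755,0],[20,-0.16,-0.95,-0.06,0.188,-1.755,0],[20,-0.16,-0.95,-0.06,0.188,-1.755,0]]'
python3 -m creep '[[20,-0.16,-0.95,-0.06,0.188,-1.755,0],[20,-0.1,-0.8,-0.06,0.188,-1.755,0],[20,-0.1,-0.4,-0.06,0.188,-1.755,0],[20,0,0,0,0,0,0],[20,0,0,0,0,0,0],[20,0,0,0,0,0,0]]'
```

```text
time_s: 8.38
tcp_pos: [0.5518, -0.0117, 0.2286]
eef_rot: [-180.0, 10.6, -173.9]
contact_force: [-0.5, 0.3, -6.4]
gripper_width: 0.03
gripper_force: 40.0
time_s: 9.05
tcp_pos: [0.5192, -0.2014, 0.2164]
eef_rot: [-180.0, 24.7, -173.9]
contact_force: [-0.3, 0.1, -6.7]
gripper_width: 0.03
gripper_force: 40.0
time_s: 9.55
tcp_pos: [0.5111, -0.2541, 0.2121]
eef_rot: [180.0, 29.9, -173.9]
contact_force: [1.1, 0.9, -6.1]
gripper_width: 0.0299
gripper_force: 40.0
```

```bash
cat > q.py <<'E'
from h import *
import os
st=r.get_state();Rs=R.from_euler('zy',[0,0]).as_matrix();Rs=(R.from_euler('z',6.1,degrees=True)*R.from_euler('y',-30,degrees=True)).as_matrix()
o=np.array([.5826,-.2487,.087])
Rh=R.from_euler('xyz',st["eef_rot"],degrees=True).as_matrix()@np.diag([-1,1,-1.])
p=Rs.T@(st["tcp_pos"]-.05*Rh[:,2]-o)*1e3
print("t",st["time_s"],"seat mm",p.round(2),"roterr",R.from_matrix(Rs.T@Rh).as_rotvec(degrees=True).round(2))
F=st["contact_force"];M=st["moment"]
if not os.path.exists("base.npy"): np.save("base.npy",[F,M])
b=np.load("base.npy");print("F",(Rs.T@(F-b[0])).round(1),"M",(Rs.T@(M-b[1])).round(2),"w",st["gripper_width"])
E
python3 q.py
```

```text
t 9.55 seat mm [ 0.44  2.2  94.17] roterr [ 0.01  0.09 -0.04]
F [0. 0. 0.] M [0. 0. 0.] w 0.0298999966146907
```

```bash
python3 -m creep '[[20,0.309,0.015,-0.542,0,0,0],[20,0.309,0.015,-0.542,0,0,0],[20,0.309,0.015,-0.542,0,0,0],[20,0.309,0.015,-0.542,0,0,0],[20,0.309,0.015,-0.542,0,0,0],[20,0,0,0,0,0,0],[20,0,0,0,0,0,0],[20,0,0,0,0,0,0]]' >/dev/null; python3 q.py
python3 - <<'E'
from h import *
s,t=capture("scene"),capture("top")
f=lambda im,x,y,w,h,k:cv2.resize(im[y:y+h,x:x+w,::-1],None,fx=k,fy=k,interpolation=cv2.INTER_CUBIC)
cv2.imwrite("pics/d1.png",np.hstack([f(s["frame"],80,140,110,150,3.6),f(t["frame"],320,140,110,150,3.6)]))
E
```

```text
t 10.2167 seat mm [ 1.2   0.43 16.47] roterr [ 0.03 -0.    0.07]
F [-1.5 -0.4 -0. ] M [-0.02  0.04 -0.01] w 0.029761289707877135
```

View pics/d1.png

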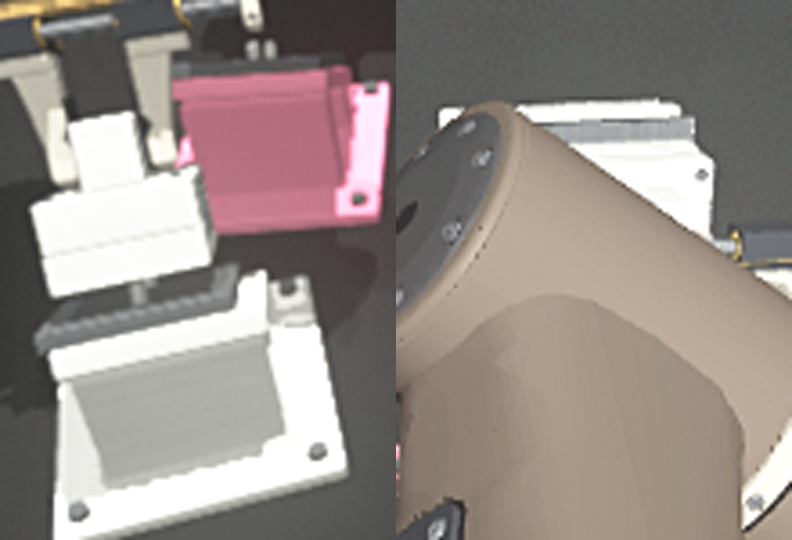

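```bash
cat > s.py <<'E'
from h import *
s=capture("scene");Rs=(R.from_euler('z',6.1,degrees=True)*R.from_euler('y',-30,degrees=True)).as_matrix();o=np.array([.5826,-.2487,.087])
st=r.get_state();Rh=R.from_euler('xyz',st["eef_rot"],degrees=True).as_matrix()@np.diag([-1,1,-1.])
h=st["tcp_pos"]-.05*Rh[:,2]
print("pin",proj(s,np.array([[28,0,0],[28,0,12]])/1e3@Rs.T+o).round(1).tolist())
print("corners L R",proj(s,np.array([[48,-38,0],[48,38,0],[48,-38,46],[48,38,46]])/1e3@Rh.T+h).round(1).tolist())
print("1mm y,x",(proj(s,np.array([[28,0,6],[28,1,6],[29,0,6]])/1e3@Rs.T+o)).round(2).tolist())
im=s["frame"][:,:,::-1].copy()
np.save("s.npy",im)
E
python3 s.py; python3 - <<'E'
import numpy as np
g=np.load("s.npy").mean(2).astype(int)
for v in(218,220,222): print(v,g[v,110:130])
for v in(205,210): print(v,g[v,85:150])
E
```

```text
pin [[118.5, 223.4], [117.1, 217.3]]
corners L R [[92.9, 221.1], [136.7, 212.0], [86.8, 196.2], [131.3, 187.8]]
1mm y,x [[117.8, 220.32], [118.35, 220.2], [117.74, 220.41]]
218 [246 233 190 154 131  97 108 127 123 124 146 156 141 116  88  88  88  90
  90  91]
220 [ 76  78  81  82  84 100 137 168 167 144 122  96  89  89  89  89  90  89
  91  89]
222 [ 86  88  87  87  86  86 118 158 164 148 128  97  87  87  87  87  89  88
  88  97]
205 [ 57  58  56  49  82 210 255 254 252 251 251 251 251 251 251 251 251 251
 251 251 250 250 251 252 251 251 251 251 248 241 238 242 240 237 237 231
 233 240 251 253 252 252 252 251 252 252 252 251 251 252 253 219 141 137
 153 102  87  85  84  84  81  76  72  72  70]
210 [ 56  58  58  57  51  64 169 242 240 238 228 232 240 247 253 253 252 252
 252 252 252 252 252 252 252 252 252 252 252 252 252 252 252 252 252 252
 252 251 251 251 251 251 251 251 251 251 251 251 251 251 253 254 234 144
  75  67  70  72  73  71  72  72  72  71  71]
```

Scene: the head hovers over the plate, one pin visible at crop (140,290); measured edges suggest the head is ~1.2 mm too far +y relative to the pin. Correcting and descending gently.

```bash
python3 -m creep '[[20,-0.036,-0.052,-0.024,0,0,0],[20,0.06,0.006,-0.104,0,0,0],[20,0,0,0,0,0,0],[20,0,0,0,0,0,0]]' >/dev/null; python3 q.py
python3 -m creep '[[20,0.02,0.002,-0.035,0,0,0],[20,0.02,0.002,-0.035,0,0,0],[20,0,0,0,0,0,0]]' >/dev/null; python3 q.py
```

```text
t 10.7 seat mm [-0.79 -1.51 13.17] roterr [ 0.   -0.   -0.04]
F [-1.7 -0.8  0.6] M [-0.03  0.04  0.03] w 0.029852306962588327
t 10.95 seat mm [-0.82 -1.39 10.91] roterr [ 0.01  0.01 -0.03]
F [-1.4 -1.6 -0.2] M [-0.04  0.11  0.02] w 0.02964905615341235
```

```bash
for i in 1 2; do python3 -m creep '[[20,0.02,0.002,-0.035,0,0,0],[20,0,0,0,0,0,0],[20,0,0,0,0,0,0]]' >/dev/null; python3 q.py; done
```

```text
t 11.2 seat mm [-0.72 -1.38 10.03] roterr [ 0.01  0.   -0.02]
F [-0.9 -1.3  0.4] M [0.05 0.05 0.06] w 0.02964048252398763
t 11.45 seat mm [-0.77 -1.38  9.05] roterr [ 0.01  0.   -0.02]
F [-1.7 -1.   1.1] M [-0.03  0.05  0.05] w 0.029582351529496873
```

```bash
for i in 1 2; do python3 -m creep '[[20,0.02,0.002,-0.035,0,0,0],[20,0,0,0,0,0,0],[20,0,0,0,0,0,0]]' >/dev/null; python3 q.py; done
```

```text
t 11.7 seat mm [-0.75 -1.39  8.05] roterr [ 0.01  0.   -0.02]
F [-1.5 -1.1 -0.1] M [ 0.01  0.1  -0.01] w 0.02974009611476086
t 11.95 seat mm [-0.72 -1.41  7.03] roterr [ 0.01  0.   -0.02]
F [-1.7 -0.8  0.8] M [-0.04  0.12 -0.04] w 0.02997728300552945
```

```bash
for i in 1 2 3; do python3 -m creep '[[20,0.02,0.002,-0.035,0,0,0],[20,0.02,0.002,-0.035,0,0,0],[20,0,0,0,0,0,0],[20,0,0,0,0,0,0]]' >/dev/null; python3 q.py; done
```

```text
t 12.2833 seat mm [-0.75 -1.39  4.99] roterr [ 0.01  0.   -0.02]
F [-1.1 -1.1  0.3] M [-0.03  0.07  0.07] w 0.029641659789193954
t 12.6167 seat mm [-0.78 -1.4   2.97] roterr [ 0.01  0.   -0.02]
F [-0.9  0.7 -0.3] M [-0.02  0.05 -0.03] w 0.029893050455048857
t 12.95 seat mm [-0.76 -1.42  0.97] roterr [ 0.01  0.   -0.02]
F [-1.  -0.5  0.2] M [0.   0.1  0.04] w 0.029698213090771683
```

```bash
for i in 1 2 3; do python3 -m creep '[[20,0.01,0.001,-0.0173,0,0,0],[20,0,0,0,0,0,0],[20,0,0,0,0,0,0]]' >/dev/null; python3 q.py; done
```

```text
t 13.2 seat mm [-0.67 -1.44  0.53] roterr [ 0.01 -0.01 -0.02]
F [-1.  -0.6  0.5] M [0.   0.1  0.01] w 0.029977108278846566
t 13.45 seat mm [-0.63 -1.5   0.14] roterr [ 0.   -0.01 -0.02]
F [-1.1 -1.   2.4] M [0.05 0.11 0.03] w 0.029815087368054435
t 13.7 seat mm [-0.66 -1.55  0.08] roterr [ 0.   -0.02 -0.01]
F [-2.3  1.   8.8] M [0.51 0.45 0.02] w 0.029678695208722336
```

```bash
python3 -m creep '[[20,0.006,0.001,-0.0104,0,0,0],[20,0,0,0,0,0,0],[20,0,0,0,0,0,0]]' >/dev/null; python3 q.py
python3 - <<'E'
from h import *
s=capture("scene")["frame"][140:290,80:190,::-1]
cv2.imwrite("pics/d2.png",cv2.resize(s,None,fx=4,fy=4,interpolation=cv2.INTER_CUBIC))
E
```

```text
t 13.95 seat mm [-0.62 -1.55  0.06] roterr [-0.   -0.03 -0.01]
F [-1.9 -0.3 11.8] M [ 0.76  0.61 -0.01] w 0.02954052448290717
```

View pics/d2.png

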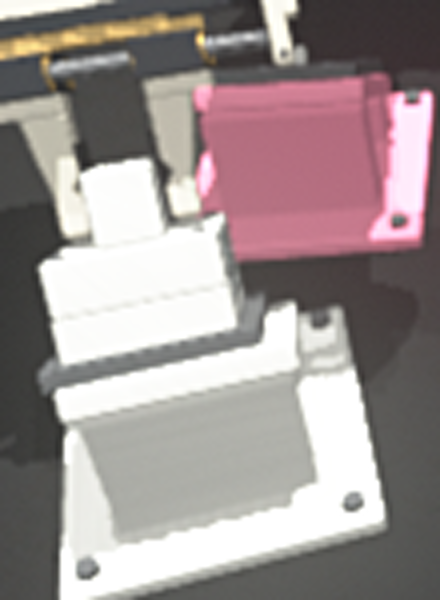

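The head sits flat on the slide plate (bottom edge flush along crop (60,360)–(240,325)). Softening the grip so it settles, then opening.

```bash
python3 -m creep '[[28,0,0,0,0,0,0],[28,0,0,0,0,0,0],[28,0,0,0,0,0,0]]' 6 >/dev/null; python3 q.py
python3 -m creep '[[32,0,0,0,0,0,0],[36,0,0,0,0,0,0],[45,0,0,0,0,0,0],[60,0,0,0,0,0,0],[70,0,0,0,0,0,0],[70,0,0,0,0,0,0],[70,0,0,0,0,0,0],[70,0,0,0,0,0,0]]'; python3 q.py
```

```text
t 14.25 seat mm [-0.6  -1.59  0.03] roterr [-0.01 -0.03  0.  ]
F [-3.4  1.3 11.1] M [0.57 0.68 0.04] w 0.029659220751990574
time_s: 14.92
tcp_pos: [0.5577, -0.2528, 0.1293]
eef_rot: [180.0, 30.0, -173.9]
contact_force: [0.1, 1.1, -0.3]
gripper_width: 0.0682
gripper_force: 0.0
t 14.9167 seat mm [-0.65 -1.42 -0.8 ] roterr [ 0.01 -0.01 -0.02]
F [2.1 0.4 5.5] M [ 0.04 -1.31  0.  ] w 0.0682061170168381
```

```bash
python3 -m creep '[[70,-0.15,-0.016,0.26,0,0,0],[70,-0.25,-0.027,0.43,0,0,0],[70,-0.4,-0.042,0.69,0,0,0],[70,-0.5,-0.053,0.866,0,0,0],[70,-0.5,-0.053,0.866,0,0,0],[70,-0.5,-0.053,0.866,0,0,0],[70,-0.2,0,0.5,0,0,0],[70,0,0,0,0,0,0]]'
python3 - <<'E'
from h import *
from scipy.optimize import minimize
ps=[capture("scene"),capture("wrist")]
Rs,o=(R.from_euler('z',6.1,degrees=True)*R.from_euler('y',-30,degrees=True)).as_matrix(),np.array([.5826,-.2487,.087])
for p in ps:
    d=outline_of(p,"head");m=[k["region"] for k in d];print([(k["conf"],k["bbox"]) for k in d])
    if m:
        c=lambda v:np.abs(sil(p,HEAD,(Rs,o+Rs@v/1e3))-m[0]).sum();g=np.array([0,-1.,0]);b=minimize(c,g,method='Nelder-Mead',options=dict(initial_simplex=g+np.vstack([np.zeros(3),np.eye(3)*4])));print(b.x.round(1),b.fun,m[0].sum())
cv2.imwrite("pics/e.png",np.hstack([cv2.resize(ps[0]["frame"][140:290,80:190,::-1],None,fx=2.56,fy=2.56),ps[1]["frame"][:,:,::-1]]))
E
```

```text
time_s: 15.58
tcp_pos: [0.495, -0.2598, 0.2465]
eef_rot: [-179.8, 30.3, -173.8]
contact_force: [0.3, -0.1, -0.1]
gripper_width: 0.0699
gripper_force: 0.0
[(0.76, [92.0, 180.5, 140.1, 227.7])]
[-0.   0.4 -1.6] 85.4235294117647 1733
[(0.92, [218.3, 130.7, 293.3, 226.9])]
[ 0.7 -1.6 -3.6] 120.97647058823529 6763
```

View pics/e.png

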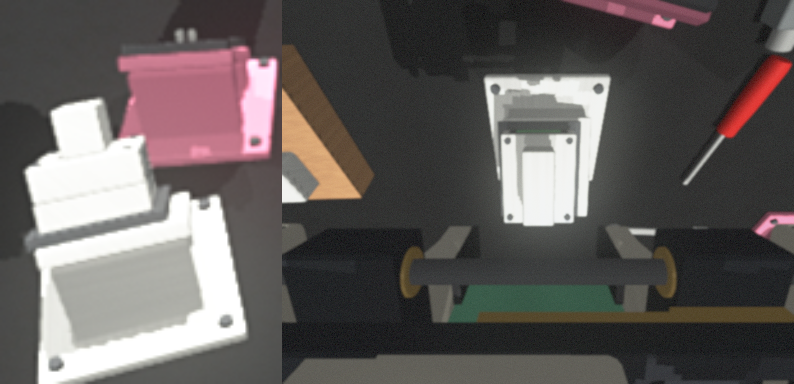

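The head is docked flat on the grey stand, with its screen edge facing down-slope (wrist view near (540,130)). The gripper is clear of it.

```bash
python3 -m creep '[[70,0,0,0,0,0,0],[70,0,0,0,0,0,0]]'; python3 -c "from plant import close_job;print(close_job())"
```

```text
time_s: 15.95
tcp_pos: [0.495, -0.2587, 0.2402]
eef_rot: [179.9, 29.9, -173.9]
contact_force: [0.3, 0.5, -0.1]
gripper_width: 0.0699
gripper_force: 0.0
the job is handed in; nothing more can be done
None
```

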